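# Test the tool chest's lid, put the root rake away and shut the chest

## Task

Lift the tool chest's lid about three quarters of the way to upright (some 70 degrees), let go and watch that its friction hinge really holds it there; if it sinks, raise it a bit more and try again, but never lean it back past upright into the tree behind. With the lid standing by itself, lay the root rake (do not drop it) flat in the empty bay along the front of the chest. Then shut the lid fully, lowering it gently all the way without letting it fall, and disturb nothing else on the table.

Things in the scene. Friction and masses are not known exactly. Their poses are not given: they have to be found in the camera images.
- chest: Fixed wooden tool chest, 230 mm deep (its x), 340 mm wide (its y), 60 mm high without lid; walls and floor 10 mm. Origin: centre of its underside; x points from its front (handle side) to its hinge side, z up. Its front faces about world -y. A 6 mm divider along y at x = +3 mm, 35 mm above the floor, parts the empty front bay from the rear bay full of tools. A potted tree stands behind it.
- bay (a point): Centre of the floor of the empty front bay, 10 mm above the table, at x = -52 mm, y = 0 in the chest's frame. The bay is 105 mm wide (along the chest's x), 320 mm long (along its y); the front wall rises 50 mm above this floor, the divider 35 mm. The standing lid and its handle overhang the bay's rear part; above about 65 degrees they leave room to reach straight down.
- lid (a joint): Lid angle in rad: 0 shut, grows as it opens, 1.57 upright, stop at 1.8. A 14 mm wooden board, 230 x 340 mm, 0.45 to 0.72 kg, on a friction hinge with a constant braking moment of 0.53 N m: let go high it stays, let go too low it falls shut. The lowest angle that holds lies between 28 and 57 degrees, by the lid's weight. Near shut, heavy lids fall by themselves, light ones need a push.
- lid_hinge (a point): Middle of the lid's hinge axis, at the top of the chest's back edge (chest frame x = +115, y = 0, z = 60 mm). The axis runs along the chest's y.
- lid_handle (a point): Middle of the lid's front handle: a round steel bar, 12 mm thick, 110 mm long along the chest's y, 38 mm out from the lid's front edge (32 mm gap) on a post at each end. It lies 268 mm from the hinge axis and 7 mm above the lid's underside. Shut, it is 67 mm above the table, in front of the chest's front wall, with free space below.
- rake_grip (a point): Root rake (loose, 210 mm long, about 0.11 kg): straight light-wood handle, 18 mm thick, 115 mm long, then a thin steel shank and a head of three steel tines, 45 mm across. This point is on the handle's axis near the balance point, 70 mm from the butt end, 9 mm above what it lies on. x points along the rake to its tines, z up.
- rake_head (a point): Middle of the rake's steel crossbar, 107 mm from the grip point towards the tines, 14 mm above what it lies on.
- shears: Bystander: steel shears with looped handles, 180 mm long, lying flat; origin under the middle.
- spool: Bystander: spool of brown training wire, 90 mm across, 50 mm high; origin at the centre of its underside.
- small_pot: Bystander: small empty brown pot, 110 mm across, 65 mm high; origin at the centre of its underside.
- saucer: Bystander: terracotta saucer, 120 mm across, 18 mm high; origin at the centre of its underside.
- scoop: Bystander: steel soil scoop with a wooden handle, 210 mm long, lying flat; origin under its middle.
- sprayer: Bystander: white spray bottle, 72 mm across, 185 mm high; origin at the centre of its underside.

How it is judged:
On the way, in this order (a step that is already met when the one before it is completed fails the run):
1. the lid, let go, stands still by itself about three quarters of the way up (56 to 84 degrees) for a second (value of joint lid between 0.98 and 1.47 rad and velocity of joint lid between -0.04 and 0.04 rad/s and contact force between each of the fingers, the arm and anything else below 0.5 N), for 1 s.
2. the rake, let go, lies flat in the front bay while the lid still stands open (x of rake_grip in the frame of chest between -0.107 and 0 m and x of rake_head in the frame of chest between -0.107 and 0 m and y of rake_grip in the frame of chest between -0.16 and 0.16 m and z of rake_grip in the frame of chest below 0.035 m and z of rake_head in the frame of chest below 0.04 m and value of joint lid above 0.6 rad and linear speed of rake below 0.03 m/s and contact force between each of the fingers, the arm and anything else below 0.5 N), for 0.3 s.
At the end, for the whole second after the job is handed in: The lid is shut (within 0.03 rad, i.e. 8 mm at its front) and at rest; the rake lies flat and still in the chest's front bay, its grip and its crossbar both over the bay's floor and within 30 mm of it; the robot has let go (x of rake_grip in the frame of chest between -0.107 and 0 m and x of rake_head in the frame of chest between -0.107 and 0 m and y of rake_grip in the frame of chest between -0.16 and 0.16 m and z of rake_grip in the frame of chest below 0.035 m and z of rake_head in the frame of chest below 0.04 m and value of joint lid below 0.03 rad and linear speed of rake below 0.03 m/s and velocity of joint lid between -0.04 and 0.04 rad/s); the robot touches nothing.
It fails at once if the lid is leaned back past upright (over 95 degrees), into the tree (value of joint lid above 1.66 rad).
It fails at once if the lid falls shut on the stowed rake (over 1.3 rad/s in the last 0.2 rad) (x of rake_grip in the frame of chest between -0.107 and 0 m and y of rake_grip in the frame of chest between -0.16 and 0.16 m and z of rake_grip in the frame of chest below 0.04 m and value of joint lid below 0.2 rad and velocity of joint lid below -1.3 rad/s).
It fails at once if the rake is dropped into the chest (faster than 0.8 m/s below the rim) (x of rake_grip in the frame of chest between -0.107 and 0 m and y of rake_grip in the frame of chest between -0.16 and 0.16 m and z of rake_grip in the frame of chest below 0.07 m and linear speed of rake above 0.8 m/s).
It fails at once if a bystander (shears, spool, small pot, saucer, scoop or sprayer) is shifted by more than 30 mm (distance of any of shears, spool, small_pot, saucer, scoop, sprayer from where it was at the start of the episode above 0.03 m).
It also fails if it takes over 64 s, if anything falls off the work surface, if the arm or the gripper's body presses on something with over 40 N, if the wrist force passes 120 N, or if a joint passes its speed limit or range.

## Robot

A 7-joint arm with a two-finger parallel gripper is mounted at the origin on the work surface. World frame = base frame: x ahead of the robot, y to its left, z up, the work surface at z = 0. Lengths are in m, angles in rad, forces in N, time in s.
With the tool pointing down it reaches from about 0.425 to 0.875 m from the base axis. Payload 4.7 kg.
Tool frame: the origin (TCP) lies midway between the tips of the shut fingers; the grasp point (between the pads) lies 19 mm behind it; x points along the fingers, y is the direction in which the jaws open and shut, and the axes are right-handed (so a half turn about x gives the same grasp; the last joint's range is limited). The gripper opens to 87 mm and grips with 3 to 60 N. Pads are 19 mm wide; open, the fingers measure 117 mm over their backs; the gripper's body (75 mm by 190 mm) begins 51 mm behind the grasp point.
Start: joints at [-1.202, 0.321, -0.07, 1.45, 0.023, 1.371, -0.057], TCP at [0.226, 0.61, 0.223] pointing down, gripper open.
Joint ranges: [-2.86, 2.86], [-0.3, 2.09], [-1.38, 1.24], [0.06, 2.45], [-1.56, 4.7], [0.09, 2.05], [-2.69, 2.69]. Speed limits (rad/s): [2.57, 2.57, 3.14, 3.14, 3.14, 3.14, 3.14].

## Interface

Orientations are given as a rotation vector (axis times angle).
In Python, from bench import ctrl gives the robot as it stands. The module is installed in compiled form; this text tells all that it offers.
- The arm moves only by the shell command python3 -m jog 'ROWS' [FORCE]. ROWS is JSON, a list of rows, each an object with "rot": the turn, a rotation vector about the tool's x, y, z in units of 5 degrees (1.0 is 5 degrees), a list of three; "travel": the shift along the tool's x, y, z in units of 0.3 m (1.0 is 0.3 m), a list of three; "jaw": the closure, from -1 (fully open) to 1 (shut), so that 0 is half open. In form: [{"rot": [ax, ay, az], "travel": [tx, ty, tz], "jaw": jaw}, ...]. A call has 1 to 8 rows; each row shifts and turns the commanded pose from where the row before left it, along the tool's axes as they then stand; what a row does not reach is not made up. A row lasts 1/10 s, in which the tool goes at most 50 mm and 8.59 degrees, less where a joint would pass 70% of its speed; a pose out of reach is approached as far as the arm can. A call with a number of a shift or a turn outside -1 to 1 is refused whole. A call with a gripper value outside its range is refused whole. The fingers move at their own pace and stop on an object; FORCE is the grip in N (left out, the last holds). Time passes only in rows, so rows that do not move let the fingers close. It gives the time, the measured TCP pose, the force and the opening at its end, in the units of the state.
- ctrl.get_state(): the state, without advancing time (a new reading comes with each control period).
- ctrl.get_image(name): name is "scene" or "top" or "wrist"; returns the picture (480x640x3 uint8, red, green, blue); there is no depth.
- ctrl.camera_model(name): a dict with "mtx" (3x3 intrinsics, pixels), "k1" (the pictures are not rectified: a ray, as slopes to the right and down, at radius r is drawn at 1 + k1 r^2 times it, then the intrinsics apply), "extrinsics" (4x4, takes a point from world to camera coordinates); the wrist camera has in their place "hand_eye" (4x4, takes a point from camera to tool coordinates, whose origin is the TCP and whose axes are the tool frame's). Camera axes: x right, y up, looking along -z (the intrinsics and any distortion apply to the point x, -y, -z); pixel columns grow to the right and rows downward; lengths in m; the calibration is good to about 2 mm. A picture is of the moment at which its call begins: read the wrist's pose just before it. camera_model takes no time and is no camera call.
- ctrl.close_job(): hands the job in, once; it reports no verdict.
The state is a dict: "time": time; "joint_positions": joint angles; "qd": joint speeds; "joint_torque": joint torques, N m; "position": TCP position; "tool_rot": TCP orientation; "ft_force": force on the tool from outside, world axes, zero at the start; "torque": the same for the moment, N m; "grip_width": opening from 0.0 (shut) to 1.0 (fully open).
Only numpy, scipy, OpenCV 4.12 (cv2) and the standard library are available. Lean on these libraries where they do the work, as an engineer would, in place of code of your own. Each camera call takes 0.05 s, during which the arm holds its last target.

## Working session

There is one attempt and no reset: what is moved stays moved. The work goes in short steps, Python scripts to look and compute and a shell command to move; the robot and the scene stay as the last step left them, time stands still between calls to the robot, and variables do not carry over. Pictures are saved under pics/ and viewed, and the job is handed in when it is done.

```bash
mkdir -p pics; ls; python3 - <<'E'
from bench import ctrl
import cv2
s=ctrl.get_state(); print(s)
for n in ["scene","top","wrist"]:
    im=ctrl.get_image(n); cv2.imwrite(f"pics/{n}0.png",im[:,:,::-1]); print(n,ctrl.camera_model(n))
E
```

```text
pics
{'time': 0.0, 'joint_positions': array([-1.20191889,  0.32186917, -0.0700941 ,  1.45168834,  0.02261633,
        1.37077331, -0.05692877]), 'qd': array([ 1.41744311e-03, -6.91929527e-05,  8.55369771e-05, -1.51155819e-03,
       -9.91053225e-04,  2.74242189e-04,  9.54056455e-04]), 'joint_torque': array([ 2.67352370e-04, -4.91300690e+01, -4.04286291e-01, -3.12524450e+01,
       -6.39817631e-02,  4.40561422e-02,  1.80157290e-04]), 'position': array([0.22565255, 0.60898412, 0.2214249 ]), 'tool_rot': array([ 0.27684735,  1.55304766, -0.27990252]), 'ft_force': array([-0.58257478,  0.69189265,  0.77444447]), 'torque': array([ 0.00429377, -0.01946101,  0.01445456]), 'grip_width': 1.000686436237779}
scene {'mtx': array([[452.82970499,   0.        , 321.62028402],
       [  0.        , 452.82970499, 245.45468996],
       [  0.        ,   0.        ,   1.        ]]), 'k1': 0.02232889299965354, 'extrinsics': array([[ 0.68958137,  0.72396611, -0.01872446, -0.35870688],
       [-0.38177054,  0.38536612,  0.84008584,  0.14431968],
       [ 0.61540945, -0.57215909,  0.54213022, -1.43761491],
  
[... 365 characters left out ...]
0.16607954, -0.523669  ],
       [-0.16631361, -0.01133254,  0.98600779, -1.09447209],
       [ 0.        ,  0.        ,  0.        ,  1.        ]])}
wrist {'mtx': array([[419.18731605,   0.        , 320.27327641],
       [  0.        , 419.18731605, 236.23217545],
       [  0.        ,   0.        ,   1.        ]]), 'k1': -0.04465865037372694, 'hand_eye': array([[ 2.21355942e-04,  2.72752446e-01, -9.62084224e-01,
        -1.61353617e-01],
       [ 9.99999968e-01,  5.95738985e-05,  2.46968878e-04,
        -1.29056916e-03],
       [ 1.24676474e-04, -9.62084248e-01, -2.72752424e-01,
        -7.49448515e-02],
       [ 0.00000000e+00,  0.00000000e+00,  0.00000000e+00,
         1.00000000e+00]])}
```

View pics/scene0.png

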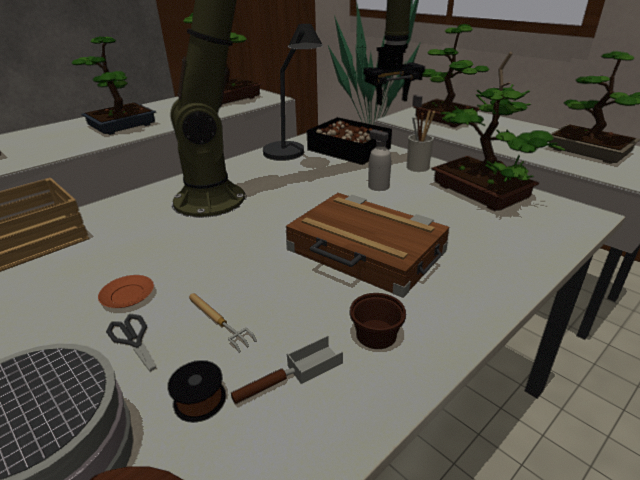

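View pics/top0.png

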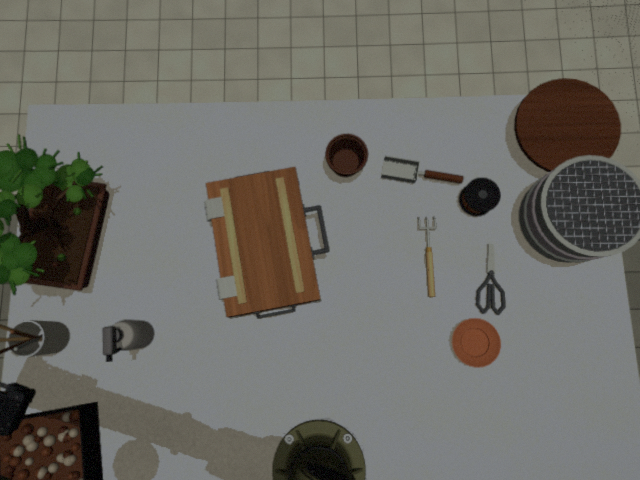

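View pics/wrist0.png

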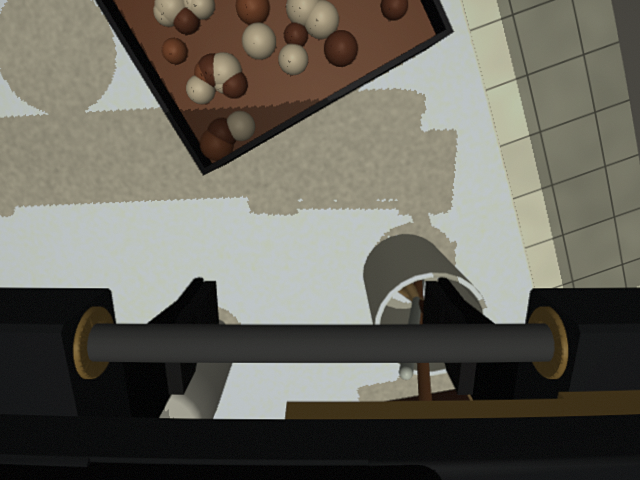

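Everything is visible: the chest's handle points to the right in the top view (about px 322,230), and the rake lies at about (430,265) with its tines up. Next I'll segment and cast rays.

```bash
cat > h.py <<'E'
import numpy as np, cv2
from bench import ctrl
from scipy.spatial.transform import Rotation as R
def ray(n,px,st=None):
    m=ctrl.camera_model(n); K=m['mtx']
    p=np.array([(px[0]-K[0,2])/K[0,0],(px[1]-K[1,2])/K[1,1]])
    u=p.copy()
    for _ in range(20): u=p/(1+m['k1']*(u@u))
    d=np.array([u[0],-u[1],-1.])
    if n=='wrist':
        H=m['hand_eye']; Rt=R.from_rotvec(st['tool_rot']).as_matrix()
        return st['position']+Rt@H[:3,3], Rt@H[:3,:3]@d
    E=m['extrinsics']; return -E[:3,:3].T@E[:3,3], E[:3,:3].T@d
def plane(n,px,z,st=None):
    o,d=ray(n,px,st); return o+d*(z-o[2])/d[2]
def proj(n,P,st=None):
    m=ctrl.camera_model(n)
    if n=='wrist':
        H=m['hand_eye'];Rt=R.from_rotvec(st['tool_rot']).as_matrix()
        c=H[:3,:3].T@(Rt.T@(np.array(P)-st['position'])-H[:3,3])
    else:
        E=m['extrinsics']; c=E[:3,:3]@P+E[:3,3]
    u=np.array([c[0],-c[1]])/-c[2]; u*=1+m['k1']*(u@u)
    return m['mtx'][:2,:2]@u+m['mtx'][:2,2]
E
python3 - <<'E'
from h import *
im=cv2.imread('pics/top0.png'); hsv=cv2.cvtColor(im,cv2.COLOR_BGR2HSV)
# lid: saturated orange-brown in window
w=np.zeros(im.shape[:2],np.uint8); w[155:330,195:325]=1
m=((hsv[:,:,1]>90)&(w>0)).astype(np.uint8)*255
m=cv2.morphologyEx(m,cv2.MORPH_CLOSE,np.ones((9,9)))
c=max(cv2.findContours(m,0,2)[0],key=cv2.contourArea)
r=cv2.minAreaRect(c); b=cv2.boxPoints(r); print('lid box',r); 
P=[plane('top',q,.074)[:2] for q in b]; print(np.round(P,3), [np.linalg.norm(P[i]-P[i-1]).round(3) for i in range(4)])
# rake handle
w[:]=0; w[240:305,415:445]=1
m=((hsv[:,:,1]>90)&(w>0)).astype(np.uint8)*255
c=max(cv2.findContours(m,0,2)[0],key=cv2.contourArea); r=cv2.minAreaRect(c);b=cv2.boxPoints(r);print('rake',r)
P=[plane('top',q,.009)[:2] for q in b]; print(np.round(P,3), [np.linalg.norm(P[i]-P[i-1]).round(3) for i in range(4)])
cv2.imwrite('pics/crop.png',cv2.resize(im[150:330,190:450],None,fx=3,fy=3))
s=cv2.imread('pics/scene0.png');cv2.imwrite('pics/crops.png',cv2.resize(s[180:360,180:460],None,fx=2.8,fy=2.8))
st=ctrl.get_state();print(R.from_rotvec(st['tool_rot']).as_matrix().round(3))
E
```

```text
lid box ((261.0479736328125, 241.7639923095703), (136.57904052734375, 94.80928039550781), 79.69515228271484)
[[ 0.693  0.279]
 [ 0.732  0.045]
 [ 0.394 -0.01 ]
 [ 0.358  0.213]] [np.float64(0.341), np.float64(0.238), np.float64(0.343), np.float64(0.226)]
rake ((429.5355529785156, 271.4974670410156), (49.231712341308594, 6.127246379852295), 85.91438293457031)
[[ 0.53  -0.282]
 [ 0.531 -0.298]
 [ 0.405 -0.299]
 [ 0.404 -0.284]] [np.float64(0.126), np.float64(0.016), np.float64(0.126), np.float64(0.015)]
[[-0.     0.347  0.938]
 [-0.001  0.938 -0.347]
 [-1.    -0.001  0.   ]]
```

View pics/crop.png

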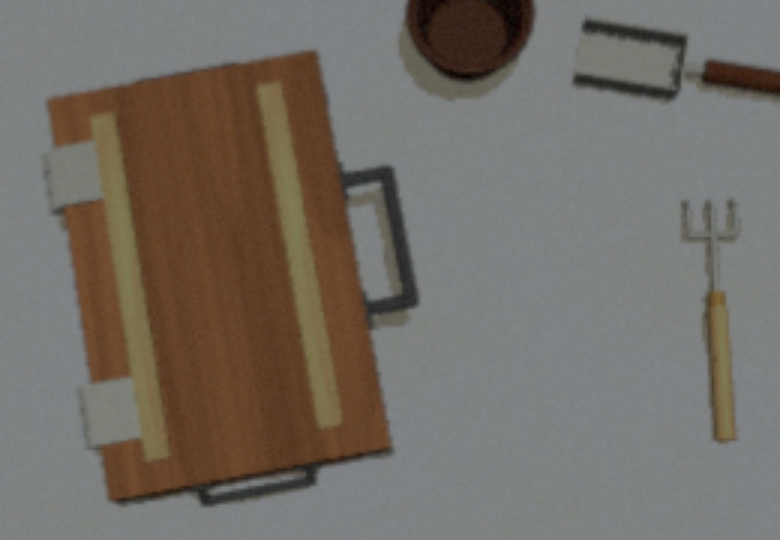

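View pics/crops.png

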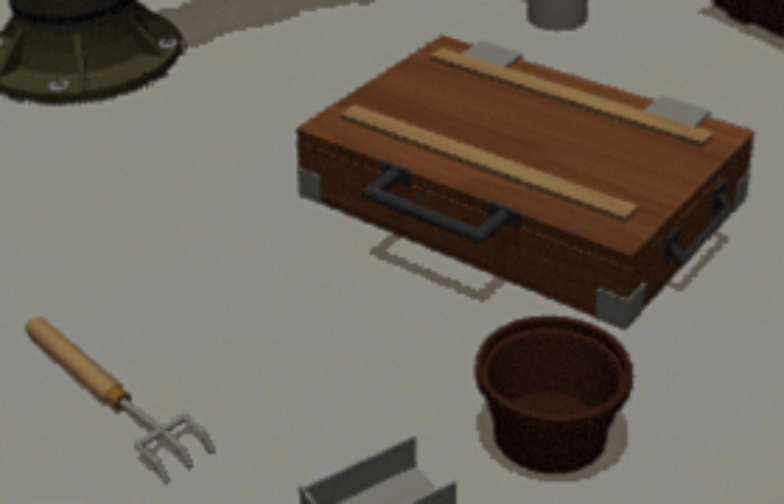

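```bash
python3 - <<'E'
from h import *
f=lambda x,y,z:plane('top',(190+x/3-.33,150+y/3-.33),z)
C=[f(48,99,.074),f(318,52,.074),f(390,450,.074),f(112,500,.074)]
C=np.array(C)[:,:2]; print(C.round(4),[np.linalg.norm(C[i]-C[i-1]).round(3) for i in range(4)])
ex=(C[1]+C[2]-C[0]-C[3]); ex=-ex/np.linalg.norm(ex); ey=(C[2]+C[3]-C[0]-C[1]);ey/=np.linalg.norm(ey); 
print('ex',ex,np.degrees(np.arctan2(ex[1],ex[0])),'ey',ey,np.degrees(np.arctan2(ey[1],ey[0]))-90+180)
ctr=C.mean(0); print('ctr',ctr,'handle pred',ctr-ex*.153)
a,b=f(389,172,.067),f(411,302,.067); print('handle',a,b,(a+b)/2,np.linalg.norm(a-b))
bt=f(725,440,.009);hd=f(710,239,.018);print('rake',bt,hd,np.linalg.norm(bt-hd))
d=(hd-bt)[:2];d/=np.linalg.norm(d);print('grip',bt[:2]+d*.07,hd[:2]-d*.107,np.degrees(np.arctan2(d[1],d[0])))
g=lambda x,y,z:plane('scene',(180+x/2.8-.3,180+y/2.8-.3),z)
print('scene handle',g(368,190,.067),g(482,235,.067)); print('scene corners',g(443,37,.074),g(752,132,.074),g(634,257,.074),g(298,131,.074))
print('scene rake',g(36,325,.009),g(175,430,.018))
E
```

```text
[[ 0.6935  0.2707]
 [ 0.7299  0.0447]
 [ 0.3962 -0.0096]
 [ 0.3608  0.2121]] [np.float64(0.338), np.float64(0.229), np.float64(0.338), np.float64(0.225)]
ex [-0.15845147  0.98736677] 99.1170256623992 ey [-0.98592684 -0.16717732] -80.37625697373346
ctr [0.54509126 0.12948832] handle pred [ 0.56933434 -0.0215788 ]
handle [ 0.62687376 -0.0129425   0.067     ] [ 0.51686653 -0.02896721  0.067     ] [ 0.57187014 -0.02095486  0.067     ] 0.1111682623347368
rake [ 0.40353528 -0.2915583   0.009     ] [ 0.57477923 -0.28687486  0.018     ] 0.17154424028317422
grip [ 0.47350911 -0.28964455] [ 0.46781923 -0.28980017] 1.5666242593750561
scene handle [ 0.51276444 -0.025483    0.067     ] [ 0.62607083 -0.0057816   0.067     ]
scene corners [0.36404216 0.21505453 0.074     ] [0.69345584 0.27102778 0.074     ] [0.73515904 0.04756821 0.074     ] [ 0.40418871 -0.01125046  0.074     ]
scene rake [ 0.40275389 -0.28855533  0.009     ] [ 0.58922184 -0.28370384  0.018     ]
```

```bash
python3 -m jog '[{"rot":[-0.98,0,0],"travel":[-0.05,0,0],"jaw":-1},{"rot":[-0.98,0,0],"travel":[-0.05,0,0],"jaw":-1},{"rot":[-0.98,0,0],"travel":[0,0,0],"jaw":-1},{"rot":[-0.98,0,0],"travel":[0,0,0],"jaw":-1},{"rot":[-0.98,0,0],"travel":[0,0,0],"jaw":-1},{"rot":[-1,0,0],"travel":[0,0,0],"jaw":-1},{"rot":[0,0,0],"travel":[0,-0.15,0.053],"jaw":-1},{"rot":[0,0,0],"travel":[0,-0.15,0.053],"jaw":-1}]' 25
python3 -m jog '[{"rot":[0,0,0],"travel":[0,-0.15,0.053],"jaw":-1},{"rot":[0,0,0],"travel":[0,-0.15,0.053],"jaw":-1},{"rot":[0,0,0],"travel":[0,-0.15,0.053],"jaw":-1},{"rot":[0,0,0],"travel":[0,-0.15,0.053],"jaw":-1},{"rot":[0,0,0],"travel":[0,-0.15,0.053],"jaw":-1},{"rot":[0,0,0],"travel":[0,-0.15,0.053],"jaw":-1},{"rot":[0,0,0],"travel":[0,-0.15,0.053],"jaw":0.2},{"rot":[0,0,0],"travel":[0,-0.15,0.053],"jaw":0.2}]'
python3 -m jog '[{"rot":[0,0,0],"travel":[0,-0.15,0.053],"jaw":0.2},{"rot":[0,0,0],"travel":[0,-0.15,0.053],"jaw":0.2},{"rot":[0,0,0],"travel":[0,-0.15,0.053],"jaw":0.2},{"rot":[0,0,0],"travel":[0,-0.15,0.053],"jaw":0.2},{"rot":[0,0,0],"travel":[0,-0.15,0.053],"jaw":0.2},{"rot":[0,0,0],"travel":[0,0,0],"jaw":0.2},{"rot":[0,0,0],"travel":[0,0,0],"jaw":0.2}]'
python3 - <<'E'
from h import *
st=ctrl.get_state(); im=ctrl.get_image('wrist'); cv2.imwrite('pics/w1.png',im[:,:,::-1])
print(st['position'],R.from_rotvec(st['tool_rot']).as_matrix().round(4),st['grip_width'],proj('wrist',np.array([.57,-.021,.067]),st))
E
```

```text
time: 0.95
position: [0.2708, 0.5253, 0.2514]
tool_rot: [-0.129, 1.568, 0.128]
ft_force: [1.4, -0.1, 0.6]
grip_width: 1.001
time: 1.75
position: [0.455, 0.1887, 0.2525]
tool_rot: [-0.126, 1.567, 0.126]
ft_force: [1.3, 0.4, -0.2]
grip_width: 0.892
time: 2.45
position: [0.5688, -0.0201, 0.252]
tool_rot: [-0.123, 1.568, 0.123]
ft_force: [-1.0, 1.1, -0.3]
grip_width: 0.408
[ 0.5687689  -0.02009522  0.25202271] [[-1.100e-03 -1.563e-01  9.877e-01]
 [-2.000e-04  9.877e-01  1.563e-01]
 [-1.000e+00  0.000e+00 -1.100e-03]] 0.4075805296322832 [320.26999798 211.95187853]
```

View pics/w1.png

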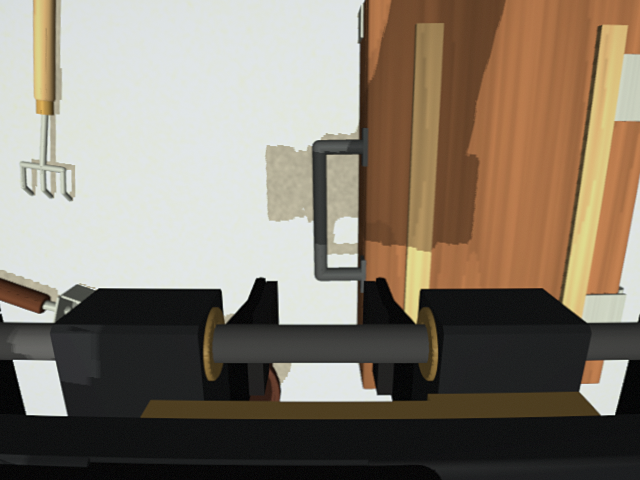

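```bash
python3 -m jog '[{"rot":[0,0,0],"travel":[0.15,0,0],"jaw":0.25},{"rot":[0,0,0],"travel":[0.15,0,0],"jaw":0.25},{"rot":[0,0,0],"travel":[0.15,0,0],"jaw":0.25},{"rot":[0,0,0],"travel":[0.12,0,0],"jaw":0.25},{"rot":[0,0,0],"travel":[0.08,0,0],"jaw":0.25},{"rot":[0,0,0],"travel":[0.03,0,0],"jaw":0.25},{"rot":[0,0,0],"travel":[0,0,0],"jaw":0.25}]'
python3 -m jog '[{"rot":[0,0,0],"travel":[0,0,0],"jaw":1},{"rot":[0,0,0],"travel":[0,0,0],"jaw":1},{"rot":[0,0,0],"travel":[0,0,0],"jaw":1},{"rot":[0,0,0],"travel":[0,0,0],"jaw":1}]' 25
python3 - <<'E'
from h import *
st=ctrl.get_state(); print(st['ft_force'],st['torque'],st['joint_positions'])
# arc increments in tool frame (tool x down, y to hinge): per-row steps
L=.268; th=np.radians([0,1,3,6,10,14,18,22,26,30,34,38,42,46,50,54,58,62,66,69,71,72])
up=L*np.sin(th); back=L*(1-np.cos(th))
# bar 7mm above underside/hinge plane
up=up+.007*(np.cos(th)-1); back=back+.007*np.sin(th)
print(np.c_[np.degrees(th[1:]),-np.diff(up)/.3,np.diff(back)/.3].round(3))
E
```

```text
time: 3.2
position: [0.5678, -0.0172, 0.0476]
tool_rot: [-0.127, 1.569, 0.128]
ft_force: [-0.1, -0.6, -0.2]
grip_width: 0.373
time: 3.6
position: [0.5704, -0.021, 0.0501]
tool_rot: [-0.127, 1.564, 0.123]
ft_force: [1.8, -4.0, 3.3]
grip_width: 0.13
[ 1.78527161 -3.96695515  3.27267196] [-0.8901219  -0.28150535  0.09151734] [-0.39163778  0.31593691  0.44191455  1.85896274 -0.15631376  0.99696613
  1.84572096]
[[ 1.0e+00 -1.6e-02  1.0e-03]
 [ 3.0e+00 -3.1e-02  2.0e-03]
 [ 6.0e+00 -4.7e-02  5.0e-03]
 [ 1.0e+01 -6.2e-02  1.0e-02]
 [ 1.4e+01 -6.1e-02  1.5e-02]
 [ 1.8e+01 -5.9e-02  1.9e-02]
 [ 2.2e+01 -5.8e-02  2.3e-02]
 [ 2.6e+01 -5.6e-02  2.7e-02]
 [ 3.0e+01 -5.4e-02  3.1e-02]
 [ 3.4e+01 -5.2e-02  3.4e-02]
 [ 3.8e+01 -4.9e-02  3.8e-02]
 [ 4.2e+01 -4.7e-02  4.1e-02]
 [ 4.6e+01 -4.4e-02  4.4e-02]
 [ 5.0e+01 -4.1e-02  4.7e-02]
 [ 5.4e+01 -3.7e-02  5.0e-02]
 [ 5.8e+01 -3.4e-02  5.3e-02]
 [ 6.2e+01 -3.0e-02  5.5e-02]
 [ 6.6e+01 -2.6e-02  5.7e-02]
 [ 6.9e+01 -1.7e-02  4.4e-02]
 [ 7.1e+01 -1.0e-02  3.0e-02]
 [ 7.2e+01 -5.0e-03  1.5e-02]]
```

```bash
python3 -m jog '[{"rot":[0,0,0],"travel":[-0.016,-0.008,0],"jaw":1},{"rot":[0,0,0],"travel":[-0.031,0.002,0],"jaw":1},{"rot":[0,0,0],"travel":[-0.047,0.005,0],"jaw":1},{"rot":[0,0,0],"travel":[-0.062,0.010,0],"jaw":1},{"rot":[0,0,0],"travel":[-0.061,0.015,0],"jaw":1},{"rot":[0,0,0],"travel":[-0.059,0.019,0],"jaw":1}]'
python3 - <<'E'
from h import *
st=ctrl.get_state(); print(st['ft_force'],st['torque'],st['position'],st['grip_width'])
im=ctrl.get_image('scene'); cv2.imwrite('pics/s1.png',im[:,:,::-1])
E
```

```text
time: 4.2
position: [0.5679, -0.0066, 0.1323]
tool_rot: [-0.126, 1.565, 0.125]
ft_force: [5.1, -1.0, -5.8]
grip_width: 0.13
[ 5.13459316 -0.98998868 -5.77760838] [-0.38813079 -1.13171626  0.08705951] [ 0.56785826 -0.00662808  0.13232142] 0.1299791829677832
```

View pics/s1.png

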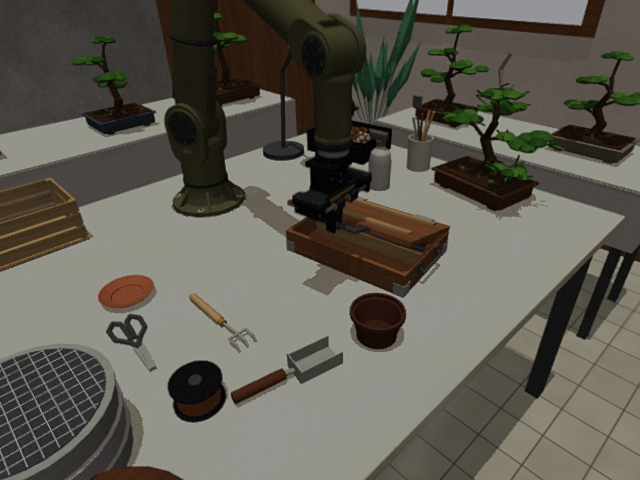

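The lid is rising with the gripper holding the bar at about px (340,225), and the force is about 6 N. I'll continue the arc.

```bash
python3 -m jog '[{"rot":[0,0,0],"travel":[-0.058,0.023,0],"jaw":1},{"rot":[0,0,0],"travel":[-0.056,0.027,0],"jaw":1},{"rot":[0,0,0],"travel":[-0.054,0.031,0],"jaw":1},{"rot":[0,0,0],"travel":[-0.052,0.034,0],"jaw":1},{"rot":[0,0,0],"travel":[-0.049,0.038,0],"jaw":1},{"rot":[0,0,0],"travel":[-0.047,0.041,0],"jaw":1},{"rot":[0,0,0],"travel":[-0.044,0.044,0],"jaw":1}]'
python3 -m jog '[{"rot":[0,0,0],"travel":[-0.041,0.047,0],"jaw":1},{"rot":[0,0,0],"travel":[-0.037,0.050,0],"jaw":1},{"rot":[0,0,0],"travel":[-0.034,0.053,0],"jaw":1}]'
python3 - <<'E'
from h import *
st=ctrl.get_state(); print(st['ft_force'],st['torque'],st['position'],st['grip_width'])
d=st['position'][:2]-np.array([.527,.2435]); b=-d@np.array([-.16,.987]); z=st['position'][2]+.019-.06; print(np.degrees(np.arctan2(z,b)),np.hypot(z,b))
E
```

```text
time: 4.95
position: [0.5565, 0.0601, 0.2407]
tool_rot: [-0.127, 1.565, 0.119]
ft_force: [4.0, -7.8, 1.1]
grip_width: 0.126
time: 5.25
position: [0.5493, 0.1027, 0.2755]
tool_rot: [-0.127, 1.565, 0.116]
ft_force: [-0.8, -11.2, 8.1]
grip_width: 0.125
[ -0.82166079 -11.17086035   8.10095684] [-2.66270931  0.00435678  0.08762332] [0.54933305 0.10269912 0.27546517] 0.12546434772983941
58.702373448695305 0.2743950402578523
```

```bash
python3 -m jog '[{"rot":[0,0,0],"travel":[-0.042,0.050,0],"jaw":1},{"rot":[0,0,0],"travel":[-0.036,0.054,0],"jaw":1},{"rot":[0,0,0],"travel":[-0.017,0.044,0],"jaw":1},{"rot":[0,0,0],"travel":[-0.010,0.034,0],"jaw":1},{"rot":[0,0,0],"travel":[-0.005,0.020,0],"jaw":1},{"rot":[0,0,0],"travel":[0,0,0],"jaw":1}]'
python3 - <<'E'
from h import *
st=ctrl.get_state(); print(st['ft_force'],st['torque'],st['position'],st['grip_width'])
d=st['position'][:2]-np.array([.527,.2435]); b=-d@np.array([-.16,.987]); z=st['position'][2]+.019-.06; print(np.degrees(np.arctan2(z,b)),np.hypot(z,b))
im=ctrl.get_image('scene'); cv2.imwrite('pics/s2.png',im[:,:,::-1])
im=ctrl.get_image('wrist'); cv2.imwrite('pics/w2.png',im[:,:,::-1])
E
```

```text
time: 5.85
position: [0.538, 0.1696, 0.3072]
tool_rot: [-0.126, 1.567, 0.127]
ft_force: [-2.6, -2.5, 5.9]
grip_width: 0.128
[-2.56400362 -2.48371001  5.90693643] [-0.80109795  0.65880536  0.05333422] [0.53795191 0.16962149 0.30722746] 0.1278242366170798
74.33246993363844 0.2765008626687121
```

View pics/s2.png

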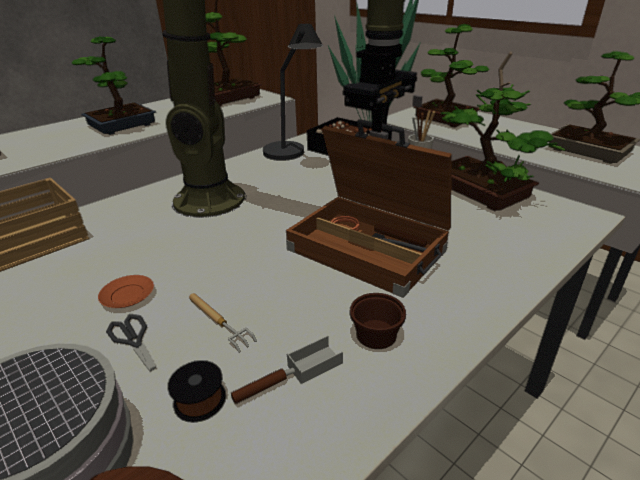

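View pics/w2.png

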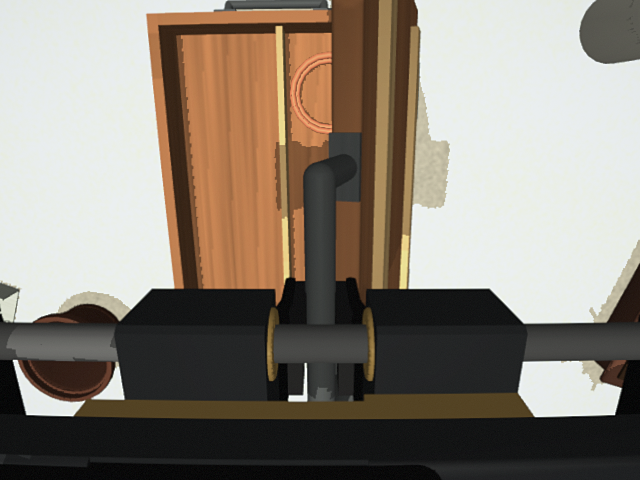

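```bash
python3 -m jog '[{"rot":[0,0,0],"travel":[0,0,0],"jaw":0.3},{"rot":[0,0,0],"travel":[0,0,0],"jaw":0.3},{"rot":[0,0,0],"travel":[0,0,0],"jaw":0.3},{"rot":[0,0,0],"travel":[-0.05,0,0],"jaw":0.3},{"rot":[0,0,0],"travel":[-0.12,0,0],"jaw":0.3},{"rot":[0,0,0],"travel":[-0.12,0,0],"jaw":0.3}]'
python3 - <<'E'
from h import *
for i in range(2):
  st=ctrl.get_state(); im=ctrl.get_image('scene'); cv2.imwrite(f'pics/s3{i}.png',im[:,:,::-1])
im=ctrl.get_image('top'); cv2.imwrite('pics/t3.png',im[:,:,::-1])
print(st['position'],st['grip_width'],st['ft_force'])
E
```

```text
time: 6.55
position: [0.5382, 0.1688, 0.3944]
tool_rot: [-0.126, 1.568, 0.126]
ft_force: [0.6, 0.4, 0.6]
grip_width: 0.345
[0.5401395  0.16939296 0.40156962] 0.34957682869455164 [0.70764469 0.88606092 4.86950012]
```

View pics/s31.png

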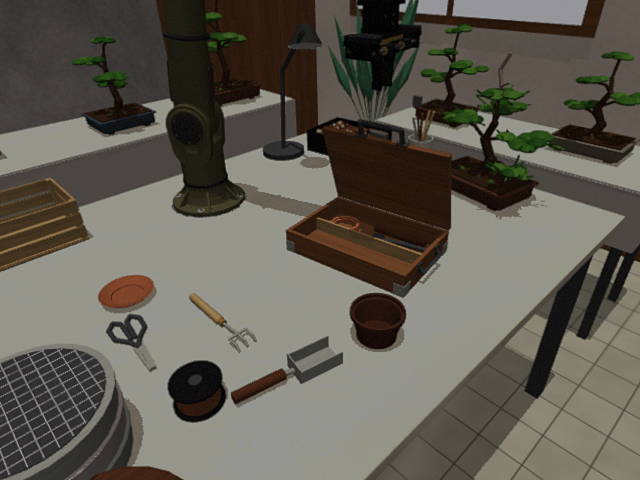

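View pics/t3.png

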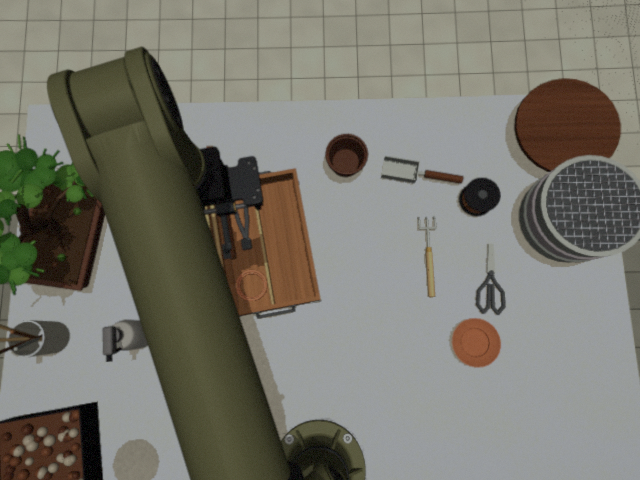

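```bash
python3 -m jog '[{"rot":[0.74,0,0],"travel":[0,0,0],"jaw":0.3},{"rot":[0.74,0,0],"travel":[0,0,0],"jaw":0.3},{"rot":[0,0,0],"travel":[0,-0.152,-0.027],"jaw":0.3},{"rot":[0,0,0],"travel":[0,-0.152,-0.027],"jaw":0.3},{"rot":[0,0,0],"travel":[0,-0.152,-0.027],"jaw":0.3},{"rot":[0,0,0],"travel":[0,-0.152,-0.027],"jaw":-0.2},{"rot":[0,0,0],"travel":[0,-0.152,-0.027],"jaw":-0.2},{"rot":[0,0,0],"travel":[0,-0.152,-0.027],"jaw":-0.2}]'
python3 -m jog '[{"rot":[0,0,0],"travel":[0,-0.152,-0.027],"jaw":-0.2},{"rot":[0,0,0],"travel":[0,-0.152,-0.027],"jaw":-0.2},{"rot":[0,0,0],"travel":[0,-0.152,-0.027],"jaw":-0.2},{"rot":[0,0,0],"travel":[0,-0.152,-0.027],"jaw":-0.2},{"rot":[0,0,0],"travel":[0.166,0,0],"jaw":-0.2},{"rot":[0,0,0],"travel":[0.166,0,0],"jaw":-0.2},{"rot":[0,0,0],"travel":[0.166,0,0],"jaw":-0.2},{"rot":[0,0,0],"travel":[0.166,0,0],"jaw":-0.2}]'
python3 -m jog '[{"rot":[0,0,0],"travel":[0.1,0,0],"jaw":-0.2},{"rot":[0,0,0],"travel":[0,0,0],"jaw":-0.2}]'
python3 - <<'E'
from h import *
st=ctrl.get_state(); im=ctrl.get_image('wrist'); cv2.imwrite('pics/w4.png',im[:,:,::-1])
im=ctrl.get_image('scene'); cv2.imwrite('pics/s4.png',im[:,:,::-1])
im=ctrl.get_image('top'); cv2.imwrite('pics/t4.png',im[:,:,::-1])
print(st['position'],st['grip_width'],st['ft_force'],proj('wrist',np.array([.471,-.29,.009]),st),R.from_rotvec(st['tool_rot']).as_matrix().round(4))
a=cv2.imread('pics/s31.png')[80:240,300:480].astype(int);b=cv2.imread('pics/s4.png')[80:240,300:480].astype(int); d=np.abs(a-b).max(2);print((d[40:]>25).sum())
cv2.imwrite('pics/cmp.png',np.hstack([cv2.resize(x.astype(np.uint8),None,fx=2.1,fy=2.1) for x in (a,b)]))
E
```

```text
time: 7.5
position: [0.4977, -0.1079, 0.3926]
tool_rot: [-0.024, 1.571, 0.025]
ft_force: [1.3, 0.5, -0.5]
grip_width: 0.534
time: 8.3
position: [0.4714, -0.2892, 0.1916]
tool_rot: [-0.023, 1.57, 0.025]
ft_force: [0.5, 0.2, 0.3]
grip_width: 0.599
time: 8.5
position: [0.4685, -0.2875, 0.159]
tool_rot: [-0.021, 1.58, 0.027]
ft_force: [0.2, 0.4, -0.6]
grip_width: 0.601
[ 0.46849814 -0.28745708  0.15897306] 0.6009499068990785 [ 0.22261169  0.35725103 -0.62756386] [317.62503072 224.85004394] [[-0.0089 -0.0308  0.9995]
 [ 0.0036  0.9995  0.0308]
 [-1.      0.0039 -0.0088]]
554
```

View pics/w4.png

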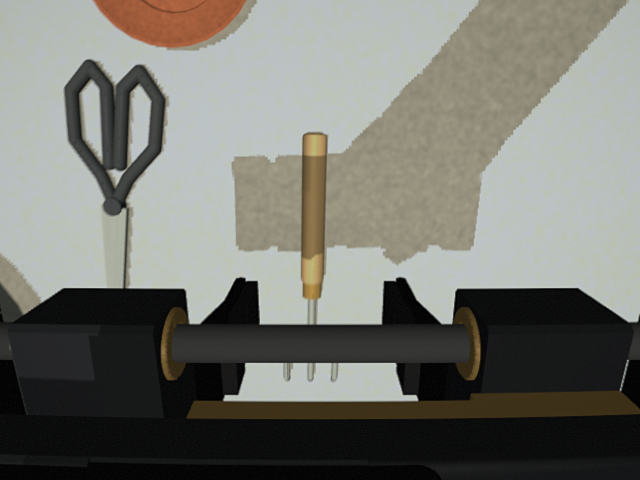

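View pics/cmp.png

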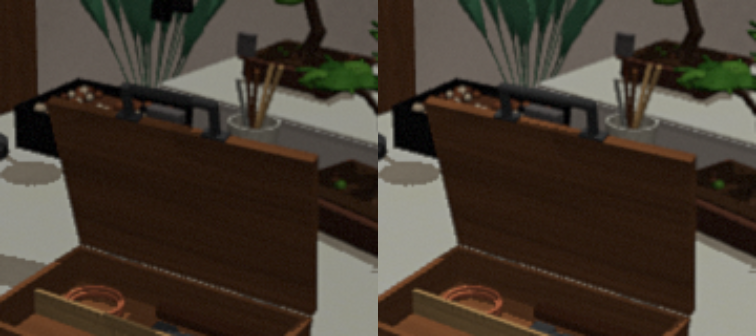

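View pics/t4.png

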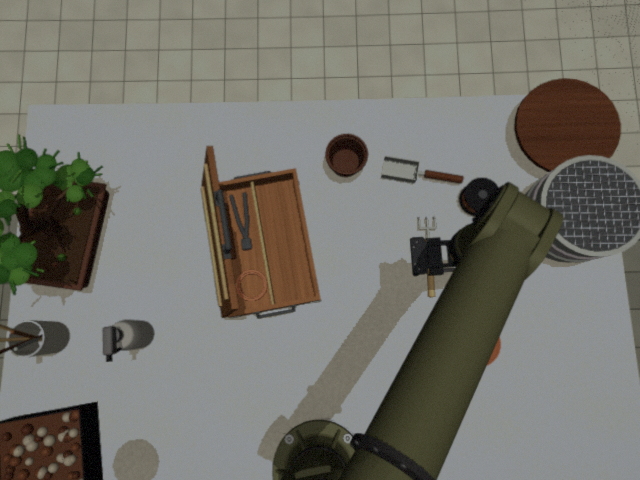

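```bash
python3 - <<'E'
from h import *
st=ctrl.get_state()
b=plane('wrist',(315,133),.012,st); f=plane('wrist',(313,297),.009,st); d=(f-b)[:2]
print(b,f,np.linalg.norm(d),np.degrees(np.arctan2(d[1],d[0]))); d/=np.linalg.norm(d); print('grip',b[:2]+.07*d, st['position'])
# lid angle from top view: top front edge corners of lid
for p in [(209,147),(222,316)]: print(plane('top',p,.28))
E
```

```text
[ 0.40852487 -0.29743688  0.012     ] [ 0.53989589 -0.29553295  0.009     ] 0.13138482235758586 0.8303169246905315
grip [ 0.47851752 -0.29642249] [ 0.47271239 -0.2902641   0.16544487]
[0.70187161 0.2113281  0.28      ]
[0.35664896 0.17875439 0.28      ]
```

```bash
python3 -m jog '[{"rot":[0,0,0],"travel":[0.15,-0.005,0.007],"jaw":-0.2},{"rot":[0,0,0],"travel":[0.15,-0.005,0.006],"jaw":-0.2},{"rot":[0,0,0],"travel":[0.14,0,0],"jaw":-0.2},{"rot":[0,0,0],"travel":[0,0,0],"jaw":-0.2}]'
for i in 1 2 3; do python3 -m jog '[{"rot":[0,0,0],"travel":[0,0,0],"jaw":-0.2}]'; done
```

```text
time: 9.05
position: [0.4737, -0.2908, 0.0289]
tool_rot: [-0.023, 1.577, 0.027]
ft_force: [0.4, 1.1, -0.5]
grip_width: 0.6
time: 9.15
position: [0.4771, -0.2934, 0.0338]
tool_rot: [-0.025, 1.569, 0.023]
ft_force: [0.1, 0.4, 0.9]
grip_width: 0.602
time: 9.25
position: [0.4783, -0.294, 0.0352]
tool_rot: [-0.026, 1.565, 0.023]
ft_force: [0.1, -0.2, 1.2]
grip_width: 0.602
time: 9.35
position: [0.4779, -0.2936, 0.0347]
tool_rot: [-0.026, 1.566, 0.023]
ft_force: [0.0, -0.5, 0.6]
grip_width: 0.597
```

```bash
python3 -m jog '[{"rot":[0,0,0],"travel":[0.04,0,0],"jaw":-0.2},{"rot":[0,0,0],"travel":[0.04,0,0],"jaw":-0.2},{"rot":[0,0,0],"travel":[0.018,0,0],"jaw":-0.2},{"rot":[0,0,0],"travel":[0,0,0],"jaw":-0.2},{"rot":[0,0,0],"travel":[0,0,0],"jaw":-0.2},{"rot":[0,0,0],"travel":[0,0,0],"jaw":-0.2}]'
python3 -m jog '[{"rot":[0,0,0],"travel":[0,0,0],"jaw":1},{"rot":[0,0,0],"travel":[0,0,0],"jaw":1},{"rot":[0,0,0],"travel":[0,0,0],"jaw":1},{"rot":[0,0,0],"travel":[0,0,0],"jaw":1},{"rot":[0,0,0],"travel":[0,0,0],"jaw":1}]' 25
```

```text
time: 9.95
position: [0.4757, -0.2926, 0.0022]
tool_rot: [-0.024, 1.571, 0.024]
ft_force: [0.2, 0.4, 0.4]
grip_width: 0.6
time: 10.45
position: [0.4758, -0.2925, 0.0024]
tool_rot: [-0.024, 1.571, 0.024]
ft_force: [-0.1, 0.2, -0.0]
grip_width: 0.231
```

```bash
python3 -m jog '[{"rot":[0,0,0],"travel":[-0.05,0,0],"jaw":1},{"rot":[0,0,0],"travel":[-0.1,0,0],"jaw":1},{"rot":[0,0,0],"travel":[-0.12,0,0],"jaw":1},{"rot":[0,0,0],"travel":[-0.12,0,0],"jaw":1},{"rot":[0,0,0],"travel":[-0.12,0,0],"jaw":1},{"rot":[0,0,0],"travel":[0,0,0],"jaw":1},{"rot":[0,0,0],"travel":[0,0,0],"jaw":1},{"rot":[0,0,0],"travel":[0,0,0],"jaw":1}]'
python3 - <<'E'
from h import *
st=ctrl.get_state(); im=ctrl.get_image('wrist'); cv2.imwrite('pics/w5.png',im[:,:,::-1])
im=ctrl.get_image('scene'); cv2.imwrite('pics/s5.png',im[:,:,::-1])
im=ctrl.get_image('top'); cv2.imwrite('pics/t5.png',im[:,:,::-1])
cv2.imwrite('pics/t5c.png',cv2.resize(im[130:330,190:450,::-1],None,fx=3,fy=3))
E
```

```text
time: 11.25
position: [0.4749, -0.2919, 0.1544]
tool_rot: [-0.023, 1.572, 0.025]
ft_force: [0.0, -0.5, -1.8]
grip_width: 0.2
```

View pics/w5.png

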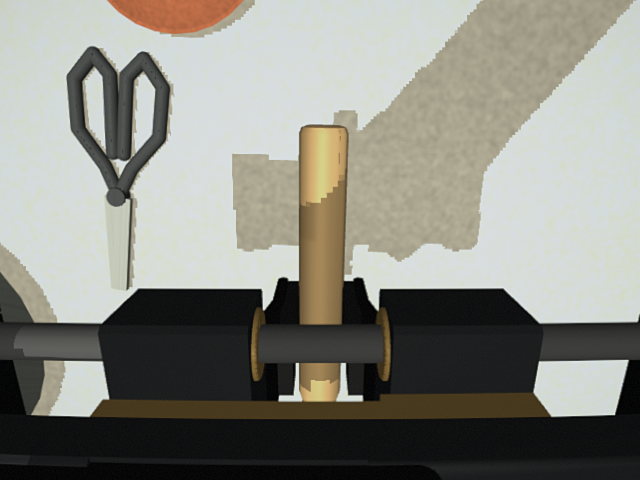

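View pics/s5.png

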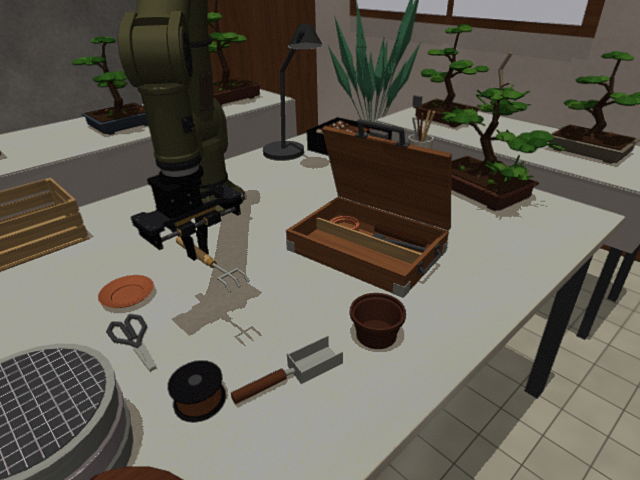

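View pics/t5c.png

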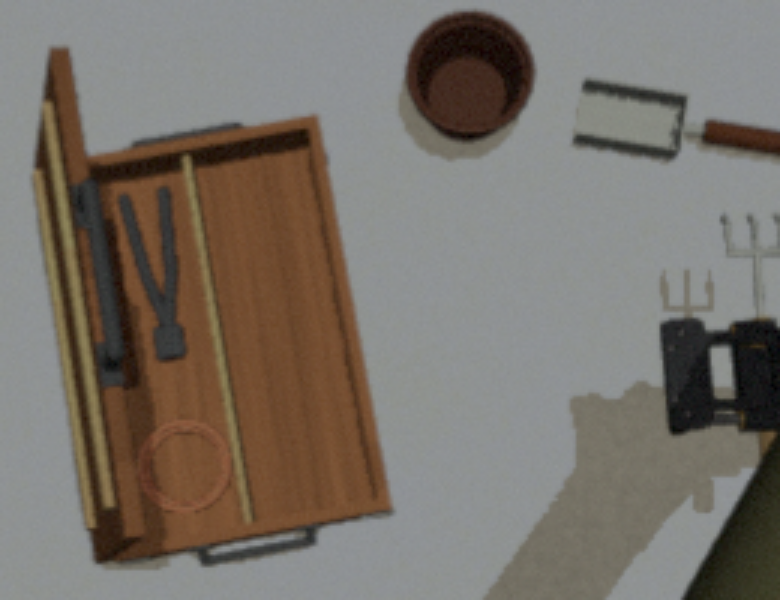

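```bash
python3 - <<'E'
from h import *
f=lambda x,y,z:plane('top',(190+x/3-.33,130+y/3-.33),z)[:2]
a,b=f(318,116,.06),f(391,512,.06); d1,d2=f(185,155,.045),f(249,522,.045)
print('front',a,b,np.linalg.norm(a-b),'div',d1,d2)
ey=(b-a)/np.linalg.norm(b-a); ex=np.array([ey[1],-ey[0]]); print('ey',ey,'ex',ex,np.degrees(np.arctan2(ex[1],ex[0])))
c=(a+b)/2+ex*.115; print('ctr',c,'div x',(d1-c)@ex,(d2-c)@ex, 'ends',(d1-c)@ey,(d2-c)@ey)
T=c+ex*-.055+ey*.035; print('target',T)
h1,h2=f(90,185,.315),f(117,360,.315); print('bar',h1,h2,np.linalg.norm(h1-h2),'mid x in chest',((h1+h2)/2-c)@ex, ((h1+h2)/2-c)@ey)
st=ctrl.get_state(); M=R.from_rotvec(st['tool_rot']).as_matrix(); print(st['position'],M.round(3))
print('tines ang now: rake dir ~',np.degrees(np.arctan2(M[1,2],M[0,2])),'want',np.degrees(np.arctan2(-ey[1],-ey[0])))
E
```

```text
front [0.73142679 0.04556354] [ 0.39536879 -0.01030351] 0.340670086117643 div [0.70428098 0.16088525] [0.39016324 0.10631516]
ey [-0.98646173 -0.16399164] ex [-0.16399164  0.98646173] 99.43866166966008
ctr [0.54453875 0.13107312] div x 0.0032121377648450396 0.0008935155354213118 ends -0.16246853535295352 0.15634563155213305
target [0.51903213 0.07107801]
bar [0.59618189 0.17984154] [0.48061089 0.16068787] 0.11714742870985011 mid x in chest 0.0396682985699156 -0.00036789339512442146
[ 0.47486658 -0.29204437  0.15398033] [[-0.003 -0.031  1.   ]
 [ 0.001  1.     0.031]
 [-1.     0.001 -0.003]]
tines ang now: rake dir ~ 1.7688346600322924 want 9.438661669660064
```

```bash
python3 -m jog '[{"rot":[-0.77,0,0],"travel":[0,0,0],"jaw":1},{"rot":[-0.77,0,0],"travel":[0,0,0],"jaw":1},{"rot":[0,0,0],"travel":[0.045,0.1,0.03],"jaw":1},{"rot":[0,0,0],"travel":[0.045,0.143,0.043],"jaw":1},{"rot":[0,0,0],"travel":[0.045,0.143,0.043],"jaw":1},{"rot":[0,0,0],"travel":[0.045,0.143,0.043],"jaw":1},{"rot":[0,0,0],"travel":[0,0.143,0.043],"jaw":1},{"rot":[0,0,0],"travel":[0,0.143,0.043],"jaw":1}]'
python3 -m jog '[{"rot":[0,0,0],"travel":[0,0.143,0.043],"jaw":1},{"rot":[0,0,0],"travel":[0,0.1,0.03],"jaw":1},{"rot":[0,0,0],"travel":[0,0.08,0.025],"jaw":1},{"rot":[0,0,0],"travel":[0,0.05,0],"jaw":1},{"rot":[0,0,0],"travel":[0,0,0],"jaw":1},{"rot":[0,0,0],"travel":[0,0,0],"jaw":1},{"rot":[0,0,0],"travel":[0,0,0],"jaw":1}]'
python3 - <<'E'
from h import *
st=ctrl.get_state(); im=ctrl.get_image('wrist'); cv2.imwrite('pics/w6.png',im[:,:,::-1])
im=ctrl.get_image('scene'); cv2.imwrite('pics/s6.png',im[:,:,::-1])
M=R.from_rotvec(st['tool_rot']).as_matrix();T=np.array([.51903,.07108])-.007*np.array([-.164,.986]); D=np.r_[T-st['position'][:2],0]
print(st['position'],M.round(3),'to go units',(M.T@D/.3).round(3))
E
```

```text
time: 12.2
position: [0.5069, -0.0376, 0.1001]
tool_rot: [-0.13, 1.569, 0.129]
ft_force: [1.4, -0.9, -1.0]
grip_width: 0.199
time: 12.9
position: [0.5185, 0.0742, 0.101]
tool_rot: [-0.129, 1.568, 0.128]
ft_force: [0.0, -0.6, -1.4]
grip_width: 0.2
[0.51847668 0.07419053 0.10104051] [[-0.001 -0.162  0.987]
 [-0.001  0.987  0.162]
 [-1.    -0.001 -0.001]] to go units [ 0.    -0.034  0.   ]
```

View pics/w6.png

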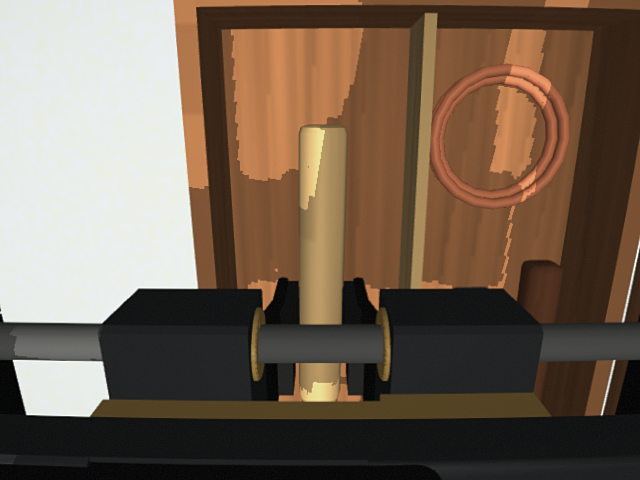

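View pics/s6.png

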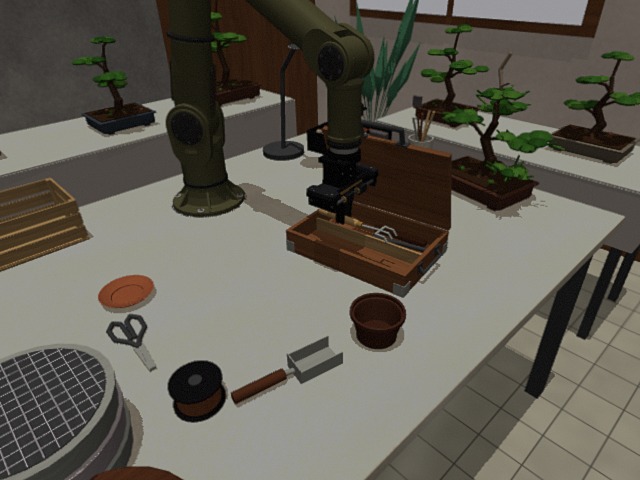

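```bash
python3 -m jog '[{"rot":[0,0,0],"travel":[0.06,-0.02,0],"jaw":1},{"rot":[0,0,0],"travel":[0.08,-0.014,0],"jaw":1},{"rot":[0,0,0],"travel":[0.06,0,0],"jaw":1},{"rot":[0,0,0],"travel":[0.04,0,0],"jaw":1},{"rot":[0,0,0],"travel":[0.02,0,0],"jaw":1},{"rot":[0,0,0],"travel":[0.01,0,0],"jaw":1},{"rot":[0,0,0],"travel":[0,0,0],"jaw":1},{"rot":[0,0,0],"travel":[0,0,0],"jaw":1}]'
python3 -m jog '[{"rot":[0,0,0],"travel":[0,0,0],"jaw":1},{"rot":[0,0,0],"travel":[0,0,0],"jaw":1}]'
```

```text
time: 13.8
position: [0.521, 0.0661, 0.0211]
tool_rot: [-0.13, 1.565, 0.13]
ft_force: [0.5, 0.2, -0.6]
grip_width: 0.194
time: 14.0
position: [0.5207, 0.0661, 0.0209]
tool_rot: [-0.13, 1.566, 0.13]
ft_force: [-1.0, 0.3, -1.2]
grip_width: 0.198
```

```bash
python3 -m jog '[{"rot":[0,0,0],"travel":[0.013,0,0],"jaw":1},{"rot":[0,0,0],"travel":[0.012,0,0],"jaw":1},{"rot":[0,0,0],"travel":[0,0,0],"jaw":1},{"rot":[0,0,0],"travel":[0,0,0],"jaw":1}]'
```

```text
time: 14.4
position: [0.5205, 0.0661, 0.0137]
tool_rot: [-0.129, 1.567, 0.13]
ft_force: [-2.3, -0.8, 8.0]
grip_width: 0.201
```

```bash
python3 -m jog '[{"rot":[0,0,0],"travel":[0,0,0],"jaw":0.3},{"rot":[0,0,0],"travel":[0,0,0],"jaw":0.3},{"rot":[0,0,0],"travel":[0,0,0],"jaw":0.3},{"rot":[0,0,0],"travel":[-0.03,0,0],"jaw":0.3},{"rot":[0,0,0],"travel":[-0.08,0,0],"jaw":0.3},{"rot":[0,0,0],"travel":[-0.08,0,0],"jaw":0.3},{"rot":[0,0,0],"travel":[-0.08,0,0],"jaw":0.3}]'
python3 -m jog '[{"rot":[0,0,0],"travel":[0,-0.08,0],"jaw":0.3},{"rot":[0,0,0],"travel":[0,-0.15,0],"jaw":0.3},{"rot":[0,0,0],"travel":[0,-0.15,0],"jaw":0.3},{"rot":[0,0,0],"travel":[0,-0.12,0],"jaw":0.3},{"rot":[0,0,0],"travel":[-0.1,-0.05,0],"jaw":0.3},{"rot":[0,0,0],"travel":[0,0,0],"jaw":0.3},{"rot":[0,0,0],"travel":[0,0,0],"jaw":0.3}]'
python3 - <<'E'
from h import *
st=ctrl.get_state()
im=ctrl.get_image('scene'); cv2.imwrite('pics/s7.png',im[:,:,::-1])
im=ctrl.get_image('top'); cv2.imwrite('pics/t7.png',im[:,:,::-1])
cv2.imwrite('pics/t7c.png',cv2.resize(im[130:330,190:450,::-1],None,fx=3,fy=3))
print(st['position'],st['ft_force'],st['time'])
E
```

```text
time: 15.1
position: [0.5203, 0.0658, 0.0952]
tool_rot: [-0.13, 1.567, 0.13]
ft_force: [0.7, 0.1, -0.1]
grip_width: 0.347
time: 15.8
position: [0.548, -0.097, 0.1248]
tool_rot: [-0.129, 1.565, 0.129]
ft_force: [0.9, 1.3, -0.7]
grip_width: 0.355
[ 0.54799147 -0.09701774  0.12475026] [ 0.8500686   1.25668844 -0.72176621] 15.8
```

View pics/s7.png

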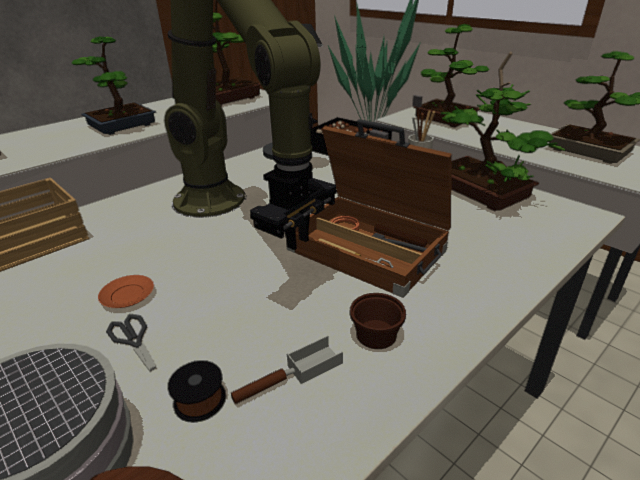

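View pics/t7c.png

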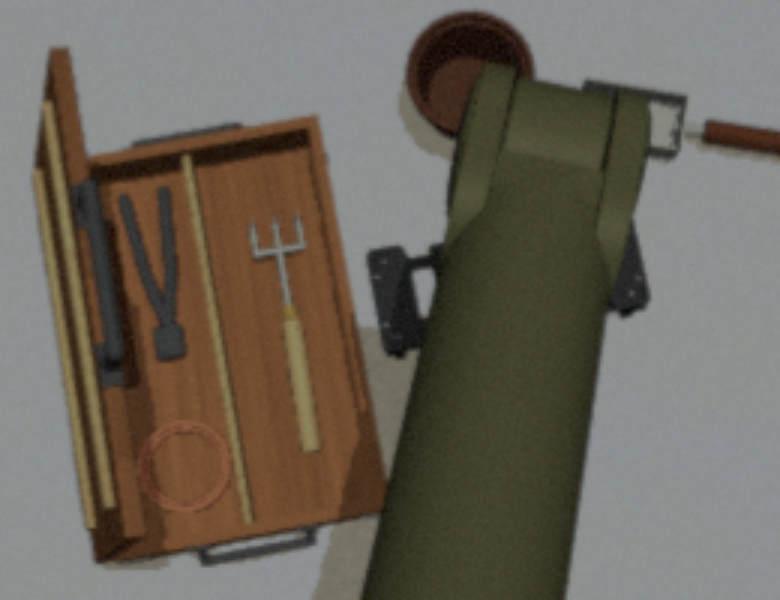

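```bash
python3 -m jog '[{"rot":[0,0,0],"travel":[-0.158,0,0],"jaw":0.2},{"rot":[0,0,0],"travel":[-0.158,0,0],"jaw":0.2},{"rot":[0,0,0],"travel":[-0.158,0,0],"jaw":0.2},{"rot":[0,0,0],"travel":[-0.158,0,0],"jaw":0.2},{"rot":[0,0,0],"travel":[-0.158,0,0],"jaw":0.2},{"rot":[0,0,0],"travel":[-0.158,0,0],"jaw":0.2}]'
python3 -m jog '[{"rot":[0,0,0],"travel":[0,0.147,0.019],"jaw":0.2},{"rot":[0,0,0],"travel":[0,0.147,0.019],"jaw":0.2},{"rot":[0,0,0],"travel":[0,0.147,0.019],"jaw":0.2},{"rot":[0,0,0],"travel":[0,0.147,0.019],"jaw":0.2},{"rot":[0,0,0],"travel":[0,0.147,0.019],"jaw":0.2},{"rot":[0,0,0],"travel":[0,0.147,0.019],"jaw":0.2},{"rot":[0,0,0],"travel":[0,0,0],"jaw":0.2},{"rot":[0,0,0],"travel":[0,0,0],"jaw":0.2}]'
python3 - <<'E'
from h import *
st=ctrl.get_state(); im=ctrl.get_image('wrist'); cv2.imwrite('pics/w8.png',im[:,:,::-1])
M=R.from_rotvec(st['tool_rot']).as_matrix()
print(st['position'],st['grip_width'],'to go',(M.T@(np.array([.538,.1696,.3072])-st['position'])/.3).round(3),proj('wrist',np.array([.538,.1696,.326]),st))
E
```

```text
time: 16.5
position: [0.5468, -0.0953, 0.4094]
tool_rot: [-0.131, 1.568, 0.133]
ft_force: [1.0, -1.0, 0.5]
grip_width: 0.395
time: 17.3
position: [0.5366, 0.1721, 0.4069]
tool_rot: [-0.135, 1.569, 0.133]
ft_force: [-0.7, -0.4, -0.4]
grip_width: 0.399
[0.53662636 0.17207482 0.40689401] 0.3992880978101538 to go [ 0.332 -0.009  0.004] [317.72471977 248.98910336]
```

View pics/w8.png

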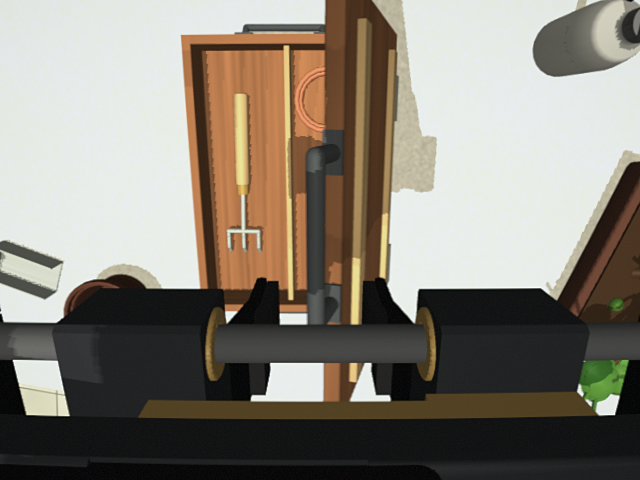

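```bash
python3 -m jog '[{"rot":[0,0,0],"travel":[0.12,-0.009,0.004],"jaw":0.2},{"rot":[0,0,0],"travel":[0.11,0,0],"jaw":0.2},{"rot":[0,0,0],"travel":[0.07,0,0],"jaw":0.2},{"rot":[0,0,0],"travel":[0.03,0,0],"jaw":0.2},{"rot":[0,0,0],"travel":[0,0,0],"jaw":0.2},{"rot":[0,0,0],"travel":[0,0,0],"jaw":0.2}]'
python3 -m jog '[{"rot":[0,0,0],"travel":[0,0,0],"jaw":1},{"rot":[0,0,0],"travel":[0,0,0],"jaw":1},{"rot":[0,0,0],"travel":[0,0,0],"jaw":1},{"rot":[0,0,0],"travel":[0,0,0],"jaw":1},{"rot":[0,0,0],"travel":[0,0,0],"jaw":1}]' 25
python3 - <<'E'
from h import *
L=np.hypot(.268,.007); o=np.arctan2(.007,.268)
th=np.radians([74,73,71,68,64,60,56,52,48,44,40,36,32,28,24,20,16,13,10,8,6,4.5,3,2,1,0])
up=L*np.sin(th+o); back=-L*np.cos(th+o)
print(np.c_[np.degrees(th[1:]),-np.diff(up)/.3,np.diff(back)/.3].round(3)); print('end',.06+up[-1]-.019)
E
```

```text
time: 17.95
position: [0.5398, 0.1668, 0.3106]
tool_rot: [-0.129, 1.565, 0.129]
ft_force: [-0.7, 0.0, 0.4]
grip_width: 0.402
time: 18.45
position: [0.5394, 0.1678, 0.3096]
tool_rot: [-0.13, 1.566, 0.131]
ft_force: [1.3, 1.8, 0.8]
grip_width: 0.128
[[ 7.3e+01  4.0e-03 -1.5e-02]
 [ 7.1e+01  9.0e-03 -3.0e-02]
 [ 6.8e+01  1.5e-02 -4.4e-02]
 [ 6.4e+01  2.4e-02 -5.8e-02]
 [ 6.0e+01  2.8e-02 -5.6e-02]
 [ 5.6e+01  3.2e-02 -5.4e-02]
 [ 5.2e+01  3.5e-02 -5.1e-02]
 [ 4.8e+01  3.9e-02 -4.9e-02]
 [ 4.4e+01  4.2e-02 -4.6e-02]
 [ 4.0e+01  4.5e-02 -4.3e-02]
 [ 3.6e+01  4.8e-02 -4.0e-02]
 [ 3.2e+01  5.1e-02 -3.6e-02]
 [ 2.8e+01  5.3e-02 -3.3e-02]
 [ 2.4e+01  5.5e-02 -2.9e-02]
 [ 2.0e+01  5.7e-02 -2.5e-02]
 [ 1.6e+01  5.9e-02 -2.1e-02]
 [ 1.3e+01  4.5e-02 -1.3e-02]
 [ 1.0e+01  4.6e-02 -1.1e-02]
 [ 8.0e+00  3.1e-02 -6.0e-03]
 [ 6.0e+00  3.1e-02 -5.0e-03]
 [ 4.5e+00  2.3e-02 -3.0e-03]
 [ 3.0e+00  2.3e-02 -2.0e-03]
 [ 2.0e+00  1.6e-02 -1.0e-03]
 [ 1.0e+00  1.6e-02 -1.0e-03]
 [ 0.0e+00  1.6e-02 -1.0e-03]]
end 0.048
```

```bash
python3 -m jog '[{"rot":[0,0,0],"travel":[0.004,-0.015,0],"jaw":1},{"rot":[0,0,0],"travel":[0.009,-0.030,0],"jaw":1},{"rot":[0,0,0],"travel":[0.015,-0.044,0],"jaw":1},{"rot":[0,0,0],"travel":[0.024,-0.058,0],"jaw":1},{"rot":[0,0,0],"travel":[0.028,-0.056,0],"jaw":1},{"rot":[0,0,0],"travel":[0.032,-0.054,0],"jaw":1},{"rot":[0,0,0],"travel":[0.035,-0.051,0],"jaw":1},{"rot":[0,0,0],"travel":[0.039,-0.049,0],"jaw":1}]'
python3 - <<'E'
from h import *
st=ctrl.get_state()
d=st['position'][:2]-np.array([.5257,.2445]); b=-d@np.array([-.163,.987]); z=st['position'][2]+.019-.06; print(np.degrees(np.arctan2(z,b)),np.hypot(z,b),st['ft_force'])
E
```

```text
time: 19.25
position: [0.5571, 0.0631, 0.2514]
tool_rot: [-0.128, 1.566, 0.134]
ft_force: [5.2, 10.1, -8.4]
grip_width: 0.13
48.80818942328086 0.27957606312709293 [ 5.1842494  10.08797875 -8.4342925 ]
```

```bash
python3 -m jog '[{"rot":[0,0,0],"travel":[0.047,-0.041,0],"jaw":1},{"rot":[0,0,0],"travel":[0.050,-0.038,0],"jaw":1},{"rot":[0,0,0],"travel":[0.053,-0.035,0],"jaw":1},{"rot":[0,0,0],"travel":[0.054,-0.033,0],"jaw":1},{"rot":[0,0,0],"travel":[0.054,-0.031,0],"jaw":1}]'
python3 - <<'E'
from h import *
st=ctrl.get_state()
d=st['position'][:2]-np.array([.5257,.2445]); b=-d@np.array([-.163,.987]); z=st['position'][2]+.019-.06; print(np.degrees(np.arctan2(z,b)),np.hypot(z,b),st['ft_force'])
E
```

```text
time: 19.75
position: [0.5663, 0.0067, 0.1755]
tool_rot: [-0.129, 1.565, 0.128]
ft_force: [3.9, 1.7, -0.3]
grip_width: 0.13
29.14391039220803 0.2762797490312625 [ 3.88376874  1.74036099 -0.33658289]
```

Forces are small again. I'll continue the arc down to about 8°.

```bash
python3 -m jog '[{"rot":[0,0,0],"travel":[0.055,-0.027,0],"jaw":1},{"rot":[0,0,0],"travel":[0.057,-0.022,0],"jaw":1},{"rot":[0,0,0],"travel":[0.059,-0.018,0],"jaw":1},{"rot":[0,0,0],"travel":[0.045,-0.011,0],"jaw":1},{"rot":[0,0,0],"travel":[0.046,-0.009,0],"jaw":1},{"rot":[0,0,0],"travel":[0.031,-0.005,0],"jaw":1},{"rot":[0,0,0],"travel":[0.020,-0.004,0],"jaw":1}]'
python3 - <<'E'
from h import *
st=ctrl.get_state()
d=st['position'][:2]-np.array([.5257,.2445]); b=-d@np.array([-.163,.987]); z=st['position'][2]+.019-.06; print(np.degrees(np.arctan2(z,b)),np.hypot(z,b),st['ft_force'])
im=ctrl.get_image('scene'); cv2.imwrite('pics/s9.png',im[:,:,::-1])
E
```

```text
time: 20.45
position: [0.5703, -0.0201, 0.0815]
tool_rot: [-0.13, 1.567, 0.129]
ft_force: [3.2, 0.8, 0.2]
grip_width: 0.128
8.57381680785324 0.27143536297918774 [3.22297629 0.79921102 0.18880938]
```

View pics/s9.png

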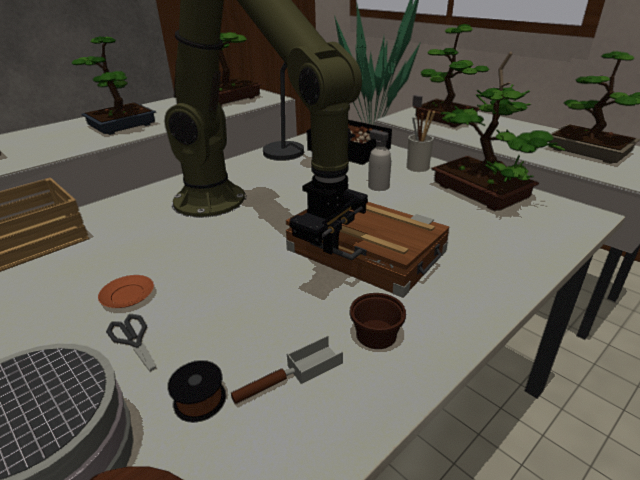

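```bash
python3 -m jog '[{"rot":[0,0,0],"travel":[0.02,-0.003,0],"jaw":1},{"rot":[0,0,0],"travel":[0.02,-0.002,0],"jaw":1},{"rot":[0,0,0],"travel":[0.015,-0.001,0],"jaw":1},{"rot":[0,0,0],"travel":[0.015,-0.001,0],"jaw":1},{"rot":[0,0,0],"travel":[0.01,0,0],"jaw":1},{"rot":[0,0,0],"travel":[0.01,0,0],"jaw":1},{"rot":[0,0,0],"travel":[0,0,0],"jaw":1}]'
python3 -m jog '[{"rot":[0,0,0],"travel":[0.01,0,0],"jaw":1},{"rot":[0,0,0],"travel":[0.005,0,0],"jaw":1},{"rot":[0,0,0],"travel":[0,0,0],"jaw":1}]'
```

```text
time: 21.2
position: [0.5729, -0.0207, 0.0607]
tool_rot: [-0.128, 1.563, 0.132]
ft_force: [-8.2, 1.4, 30.6]
grip_width: 0.126
time: 21.5
position: [0.5746, -0.0203, 0.0573]
tool_rot: [-0.128, 1.559, 0.133]
ft_force: [-6.8, 2.0, 34.0]
grip_width: 0.129
```

```bash
python3 - <<'E'
from h import *
a=ctrl.get_image('scene')[:,:,::-1]; b=ctrl.get_image('wrist')[:,:,::-1]
cv2.imwrite('pics/s10.png',np.hstack([cv2.resize(a[180:300,270:460],None,fx=2.1,fy=2.1),cv2.resize(b[:,:,:],(336,252))]))
cv2.imwrite('pics/s10c.png',cv2.resize(a[190:300,270:460],None,fx=4,fy=4))
o=cv2.imread('pics/scene0.png'); cv2.imwrite('pics/s0c.png',cv2.resize(o[190:300,270:460],None,fx=4,fy=4))
E
```

```text
(no output)
```

View pics/s10c.png

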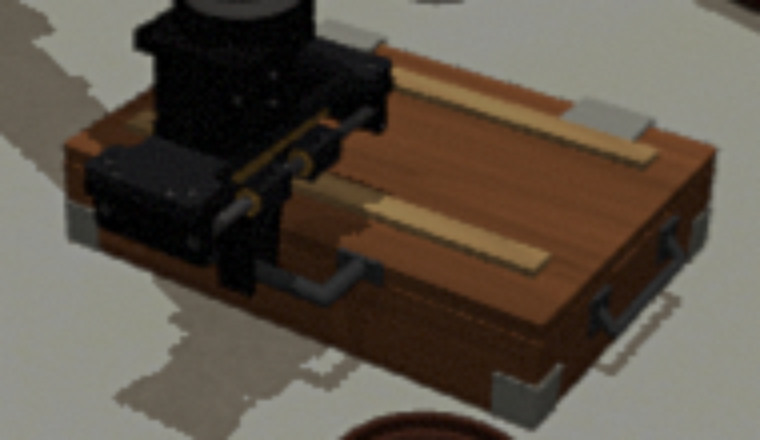

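View pics/s0c.png

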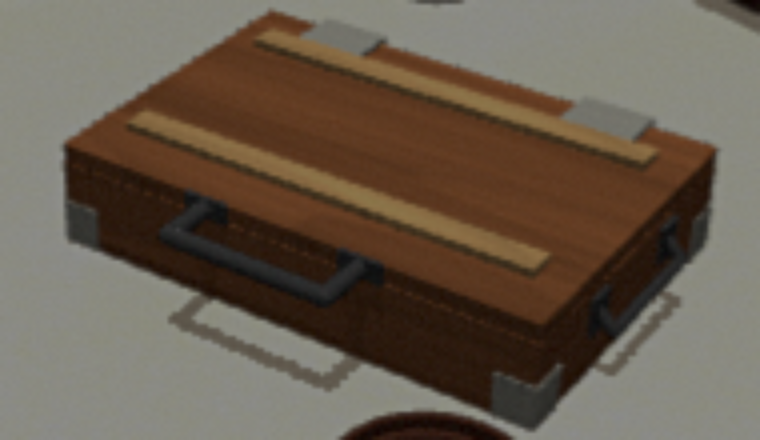

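The lid coincides with its shut position: its corner is at (545,325) and the handle end at (325,300) in both crops. The bar had only slid in the fingers. Now I'll relieve the press, open and retreat.

```bash
python3 -m jog '[{"rot":[0,0,0],"travel":[-0.015,0,0],"jaw":1},{"rot":[0,0,0],"travel":[0,0,0],"jaw":0.3},{"rot":[0,0,0],"travel":[0,0,0],"jaw":0.3},{"rot":[0,0,0],"travel":[0,0,0],"jaw":0.25},{"rot":[0,0,0],"travel":[0,0,0],"jaw":0.25}]'
python3 -m jog '[{"rot":[0,0,0],"travel":[-0.05,0,0],"jaw":0.25},{"rot":[0,0,0],"travel":[-0.12,0,0],"jaw":0.25},{"rot":[0,0,0],"travel":[-0.15,0,0],"jaw":0.25},{"rot":[0,0,0],"travel":[-0.15,0,0],"jaw":0.25},{"rot":[0,0,0],"travel":[-0.1,-0.1,0],"jaw":0.25},{"rot":[0,0,0],"travel":[0,-0.1,0],"jaw":0.25},{"rot":[0,0,0],"travel":[0,0,0],"jaw":0.25},{"rot":[0,0,0],"travel":[0,0,0],"jaw":0.25}]'
python3 - <<'E'
from h import *
a=ctrl.get_image('scene')[:,:,::-1]; t=ctrl.get_image('top')[:,:,::-1]
cv2.imwrite('pics/s11.png',a);cv2.imwrite('pics/t11.png',t)
cv2.imwrite('pics/s11c.png',cv2.resize(a[190:300,270:460],None,fx=4,fy=4))
st=ctrl.get_state();print(st['time'],st['position'],st['ft_force'],abs(st['qd']).max())
# diff of static regions vs start
o=cv2.imread('pics/scene0.png'); d=(np.abs(o.astype(int)-a).max(2)>30).astype(np.uint8)
print('chest diff',d[240:300,270:460].sum(),'bystanders',d[270:420,95:185].sum(),d[330:420,230:345].sum(),d[290:350,345:410].sum())
E
```

```text
time: 22.1
position: [0.5697, -0.0218, 0.0544]
tool_rot: [-0.13, 1.569, 0.129]
ft_force: [0.4, -0.7, 0.1]
grip_width: 0.352
time: 22.9
position: [0.5803, -0.0815, 0.2268]
tool_rot: [-0.128, 1.567, 0.128]
ft_force: [0.9, 0.0, -0.8]
grip_width: 0.372
23.0 [ 0.58029333 -0.07942277  0.22596208] [0.5574537  0.52473636 0.06557063] 0.008689284044526253
chest diff 1726 bystanders 0 272 0
```

View pics/s11c.png

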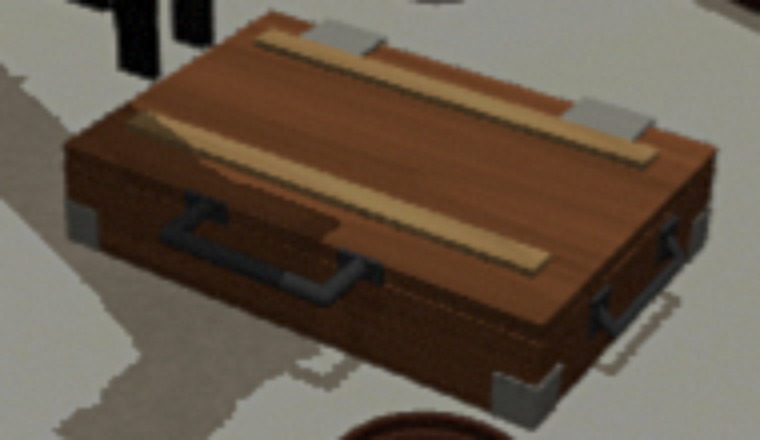

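View pics/t11.png

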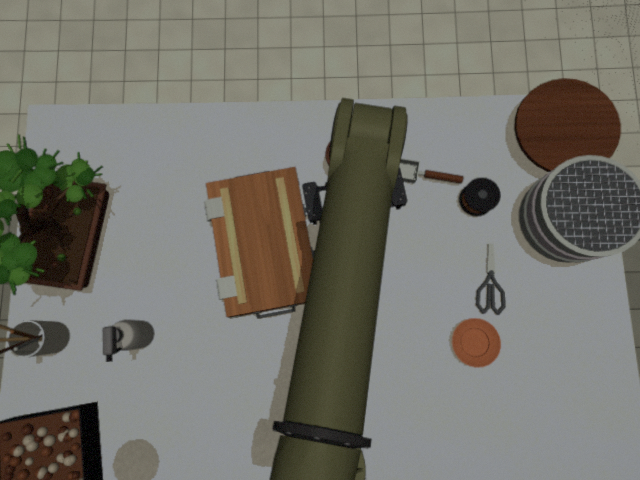

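The lid is shut, matching the first picture. The bystanders are unmoved: the only difference (272 px) is in a window that includes the spot the rake's tines left. I'm handing in.

```bash
python3 -c "
from bench import ctrl
print(ctrl.close_job())"
```

```text
the job is handed in; nothing more can be done
None
```

The rake is in the front bay and the lid is shut. I handed the job in at about 23 s of the 64 s; it reports no verdict.

- **Lid opened:** I lifted it by its bar to about 74° and let go. Pictures taken about 2 s apart show it standing still, and it stood through the whole placing.
- **Rake placed:** I lowered it until it touched the bay floor at about 8 N, then released it. The top view shows it flat and clear of the front wall and divider, with its grip at about x = −60 mm in the chest's frame. I did not look at it again after the lid shut.
- **Lid closed:** I lowered it in the grip all the way. The bar slid about 10 mm along the fingers. The tool therefore stopped higher than planned, pressing down at about 34 N when the lid met the chest. I eased that off before opening the fingers.
- **Last checks:** The final picture matches the first in lid corner and handle position. The wrist force reads about zero and the arm is well clear.
- **Bystanders:** In the scene view the shears, saucer, spool and small pot show no change. The window round the scoop differs by 272 px; I put this down to the rake's tines, which had lain inside it. The sprayer I checked only by eye in the top view.

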